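# Release the drawer catch with a drift

### The arm

A 6-joint arm with a two-finger parallel gripper is mounted at the origin on the work surface. World frame = base frame: x ahead of the robot, y to its left, z up, the work surface at z = 0. Lengths are in m, angles in rad, forces in N, time in s.
With the tool pointing down it reaches from about 0.3 to 0.75 m from the base axis. Payload 8.5 kg.
Tool frame: the origin (TCP) lies on the centre line of the jaws, within the pads' length; the fingertips stand 25 mm ahead of it and the grasp point (between the pads) lies 6 mm ahead of it; z points along the fingers, y is the line along which they close (so a half turn about z gives the same grasp; the last joint's range is limited). The gripper opens to 85 mm and grips with 20 to 120 N. Pads are 22 mm wide; open, the fingers measure 114 mm over their backs; the gripper's body (76 mm by 85 mm) begins 54 mm behind the grasp point. The pads swing forward as they close: fully open they stand 13 mm farther back than shut.
Start: joints at [1.114, 0.381, 1.297, -0, 1.464, -0.215], TCP at [0.132, 0.534, 0.256] pointing down, gripper open.
Joint ranges: [-3.11, 3.11], [-0.89, 2.33], [0.22, 2.48], [-1.42, 4.56], [0.17, 2.85], [-2.88, 2.88]. Speed limits (rad/s): [2.39, 2.39, 3.14, 3.14, 3.14, 3.14].

### API

Orientations are given as a rotation vector (axis times angle).
In Python, from station import * gives the robot as it stands. The module is installed in compiled form; this text tells all that it offers.
- The arm moves only by the shell command python3 -m creep 'ROWS' [OPENING] [FORCE]. ROWS is JSON, one flat list of numbers, 6 for each row, row after row: the shift along the tool's x, y, z in mm, then the turn, a rotation vector about the tool's x, y, z in degrees. In form: [tx, ty, tz, ax, ay, az, tx, ty, tz, ax, ay, az, ...]. A call has exactly 5 rows; each row shifts and turns the commanded pose from where the row before left it, along the tool's axes as they then stand; what a row does not reach is not made up. A row lasts 1/12 s, in which the tool goes at most 41.7 mm and 7.16 degrees, less where a joint would pass 70% of its speed; a pose out of reach is approached as far as the arm can. A call is refused whole if a number of a shift passes 41.7 or a number of a turn 7.16, either way. A call with a gripper value outside its range is refused whole. OPENING is the finger opening in mm, from 0 to 85.4, set as the call begins (- or left out, the last holds). The fingers move at their own pace and stop on an object; FORCE is the grip in N (left out, the last holds). Time passes only in rows, so rows that do not move let the fingers close, or fill a call up. It gives the time, the measured TCP pose, the force, the opening and the grip force at its end, in the units of the state.
- read_state(): the state, without advancing time (a new reading comes with each control period).
- get_image(name): name is "side" or "top" or "wrist"; returns a dict with "pixels" (384x512x3 uint8, red, green, blue), "mtx" (3x3 intrinsics, pixels), "k1" (the pictures are not rectified: a ray, as slopes to the right and down, at radius r is drawn at 1 + k1 r^2 times it, then the intrinsics apply), "pose" (4x4, takes a point from camera to world coordinates). Camera axes: x right, y up, looking along -z (the intrinsics and any distortion apply to the point x, -y, -z); pixel columns grow to the right and rows downward; lengths in m; the calibration is good to about 2 mm. A picture is of the moment at which its call begins. There is no depth.
- finish_job(): hands the job in; it is judged then, once.
The state is a dict: "t": time; "joint_pos": joint angles; "qvel": joint speeds; "joint_efforts": joint torques, N m; "tool_pos": TCP position; "eef_rot": TCP orientation; "wrist_force": force on the tool from outside, world axes, zero at the start; "moment": the same for the moment, N m; "gripper_width": finger opening in m; "finger_force": force on a finger pad.
Only numpy, scipy, OpenCV 4.12 (cv2) and the standard library are available. Lean on these libraries where they do the work, as an engineer would, in place of code of your own. Each camera call takes 0.05 s, during which the arm holds its last target. There are 200 camera calls.

### The job

The sprung drawer of the small steel parts box has no pull: its catch can only be let go through the small hole in the raised square boss on top of the box. Take the collared drift pin out of its stand, feel down through that hole for the catch and press it gently (it must never take more than about 25 N) until the drawer has sprung right out, then stand the drift back in its stand, seated on its collar, and let go of it. Leave the other things on the bench where they are.

Things in the scene. Friction and masses are not known exactly. Their poses are not given: they have to be found in the camera images.
- hole (a point): Centre of the mouth of the release hole, in the top face of a raised square steel boss (44 x 44 mm, 12 mm high) on the grey parts box; 122 mm above the bench. z axis up. The round hole is 13 mm wide with a 3 mm countersink and goes straight down on to the round brass head (11 mm wide) of a spring catch.
- box: Grey steel parts box fixed to the bench, 150 x 130 mm, 110 mm tall without its boss; origin at the centre of its underside, x axis to its front, away from the robot, where the drawer comes out. The head of its catch is not measured and must be felt for: it sits anywhere from 5 to 30 mm below the hole's mouth, differing from box to box.
- drawer (a joint): How far the drawer is out, in m: 0 latched, 0.045 right out (held there by its spring). The catch resists with 3 N at first, 8 to 10 N when it lets go after about 5 mm of travel, 14 N where it meets a hard stop at 11 mm. Keep it pressed until the drawer moves; damped, it slides out by itself in about 1 s, away from the robot, clear of the drift.
- drift_grip (a point): Centre of the handle of the drift pin, a loose steel tool of 0.12 to 0.25 kg that stands upright in its stand: a ribbed handle 18 mm in diameter and 70 mm tall on top (this point is its middle), under it a collar 26 mm in diameter and 6 mm thick, under that a pin 8 mm in diameter and 50 mm long with a bevelled tip. z axis along the drift towards the handle's end.
- drift_tip (a point): Lower end of the drift's pin, on its axis, 91 mm below the middle of the handle.
- stand_hole (a point): Centre of the mouth of the hole in the top of the drift's stand, a dark steel block 60 x 60 mm and 58 mm tall (fixed to the bench, with a thin 90 x 90 mm foot). The hole is 12 mm wide with a 3 mm countersink and goes through; a seated drift rests with its collar on the block's top, so the middle of its handle is 41 mm above this point. z axis up.
- file: Bystander, loose, to be left alone: hand file with wooden handle, 290 mm long, lying flat. Origin at the centre of its underside.
- square_tube: Bystander, loose, to be left alone: upright offcut of square steel tube, 60 mm wide, 90 mm tall. Origin at the centre of its underside.
- round_tube: Bystander, loose, to be left alone: upright offcut of wide round tube, 76 mm diameter, 80 mm tall. Origin at the centre of its underside.
- small_tube: Bystander, loose, to be left alone: upright offcut of narrow round tube, 48 mm diameter, 100 mm tall. Origin at the centre of its underside.
- tin: Bystander, loose, to be left alone: closed tin, 70 mm diameter, 100 mm tall. Origin at the centre of its underside.
- clamp: Bystander, loose, to be left alone: flat U-shaped clamp frame lying on the bench, 140 x 110 mm, 10 mm thick. Origin at the centre of its underside.
Mind the look-alikes: they are no part of the job. Leave any pink look-alike of the part that bears drift_grip alone. What is shaped like the box but orange is not meant.

How it is judged:
On the way, in this order (a step that is already met when the one before it is completed fails the run):
1. the drift presses on the catch through the hole (contact force between drift and box above 1 N and horizontal distance between drift_tip and hole below 0.007 m and z of drift_tip in the frame of hole below -0.004 m), for 0.05 s.
2. the drawer has sprung out (value of joint drawer above 0.038 m), for 0.1 s.
At the end, for the whole second after the job is handed in: the drawer is out by more than 38 mm and at rest; the drift stands upright (within 7 degrees) in the stand's hole, tip within 7 mm of the hole's axis, seated on its collar to within 4 mm, and nothing is held (value of joint drawer above 0.038 m and horizontal distance between drift_tip and stand_hole below 0.007 m and z of drift_grip in the frame of stand_hole below 0.045 m and angle between drift_grip's own z axis and vertical below 0.12 rad and velocity of joint drawer below 0.01 m/s); the robot touches nothing.
It fails at once if the drift bears on the box, its catch or its drawer with more than 25 N (contact force between drift and box above 25 N).
It fails at once if a bystander is moved by more than 30 mm (distance of any of file, square_tube, round_tube, small_tube, tin, clamp from where it was at the start of the episode above 0.03 m).
It also fails if it takes over 64 s, if anything falls off the work surface, if the arm or the gripper's body presses on something with over 40 N, if the wrist force passes 120 N, or if a joint passes its speed limit or range.

## Working session

There is one attempt and no reset: what is moved stays moved. The work goes in short steps, Python scripts to look and compute and a shell command to move; the robot and the scene stay as the last step left them, time stands still between calls to the robot, and variables do not carry over. Pictures are saved under pics/ and viewed, at most 10 in all, crops included, and the job is handed in when it is done.

```bash
mkdir -p pics; cat > h.py <<'E'
import numpy as np, cv2
from station import *
from scipy.spatial.transform import Rotation as R
def ray(im,u,v):
    K=im["mtx"];x=(u-K[0,2])/K[0,0];y=(v-K[1,2])/K[1,1]
    rd=np.hypot(x,y);r=rd
    for _ in range(30): r=rd/(1+im["k1"]*r*r)
    s=r/rd if rd>0 else 1
    P=np.array(im["pose"]);d=P[:3,:3]@np.array([x*s,-y*s,-1]);return P[:3,3],d
def onz(im,u,v,z):
    o,d=ray(im,u,v);return o+d*(z-o[2])/d[2]
def save(im,n): cv2.imwrite("pics/"+n,im["pixels"][:,:,::-1])
E
python3 - <<'E'
from h import *
s=read_state();print({k:np.round(v,3) for k,v in s.items()})
a=get_image("top");b=get_image("side")
save(a,"top0.png");save(b,"side0.png")
print(a["pose"],b["pose"],a["mtx"],a["k1"])
import pickle;pickle.dump((a,b),open("im0.pkl","wb"))
E
```

```text
{'t': np.float64(0.0), 'joint_pos': array([ 1.114,  0.381,  1.298,  0.   ,  1.464, -0.215]), 'qvel': array([ 0.   , -0.001, -0.001, -0.002,  0.001, -0.001]), 'joint_efforts': array([-2.0000e-03, -4.4847e+01, -2.3127e+01, -0.0000e+00,  5.0000e-03,
        0.0000e+00]), 'tool_pos': array([0.132, 0.534, 0.256]), 'eef_rot': array([-3.790e-01, -3.118e+00,  2.000e-03]), 'wrist_force': array([ 0.149, -0.174, -0.131]), 'moment': array([-0.026,  0.037, -0.013]), 'finger_force': np.float64(0.0), 'gripper_width': np.float64(0.085)}
[[-0.02749735  0.99695686 -0.07294455  0.38121685]
 [-0.99961463 -0.02714591  0.00580514 -0.00732408]
 [ 0.00380733  0.07307607  0.9973191   1.54885008]
 [ 0.          0.          0.          1.        ]] [[-0.76674844  0.44585648 -0.46185368  0.01880163]
 [-0.64193063 -0.52727734  0.55668992  0.51824779]
 [ 0.00467883  0.72331916  0.69049801  0.77626722]
 [ 0.          0.          0.          1.        ]] [[498.8760736    0.         257.76535861]
 [  0.         498.8760736  185.90707648]
 [  0.           0.           1.        ]] -0.18019300978778705
```

View pics/top0.png

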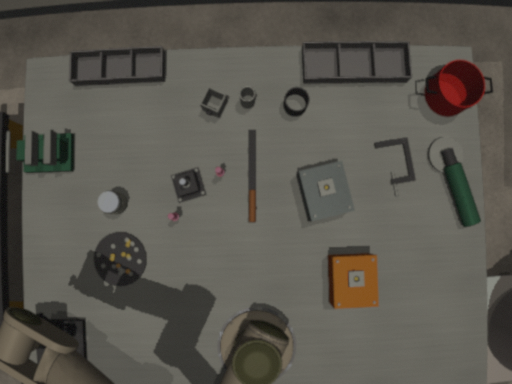

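View pics/side0.png

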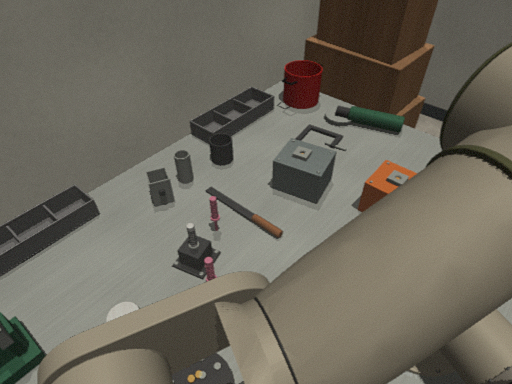

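The top view shows the grey drift in its dark stand at about (185,183). The pink look-alikes are at (220,170) and (174,215), and both stand close by. The grey box with its boss is at (326,188), and the orange look-alike box is at (355,279). By the description I choose the drift at (185,183) and the box at (326,188), and will check both in one close crop.

```bash
python3 - <<'E'
from h import *
import pickle;a,b=pickle.load(open("im0.pkl","rb"))
c=lambda im,x,y,w,h,s:cv2.resize(im["pixels"][y:y+h,x:x+w,::-1],None,fx=s,fy=s,interpolation=cv2.INTER_CUBIC)
A=c(a,155,155,80,72,5);B=c(a,290,150,72,72,5);C=c(b,160,185,80,100,4)[:,:320]; D=c(b,260,130,100,80,4)[:,:400]
o=np.zeros((720,760+0,3),np.uint8); o[:360,:400]=A;o[:360,400:760]=B
o=np.zeros((600,800,3),np.uint8);o[:300,:333]=cv2.resize(A,(333,300));o[:300,340:640]=cv2.resize(B,(300,300));o[300:,:240]=cv2.resize(C,(240,300));o[300:,340:715]=cv2.resize(D,(375,300))
cv2.imwrite("pics/crop0.png",np.clip(o*1.6,0,255).astype(np.uint8))
for n,u,v,z in [("stand",188,184,.058),("drifttop?",184,182,.134),("pinkA",220,170,.08),("pinkB",174,215,.08),("boss",327,188,.122),("file",252,176,.01)]:
    print(n,onz(a,u,v,z).round(3))
E
```

```text
stand [0.502 0.194 0.058]
drifttop? [0.502 0.195 0.134]
pinkA [0.539 0.095 0.08 ]
pinkB [0.409 0.234 0.08 ]
boss [ 0.474 -0.215  0.122]
file [0.525 0.001 0.01 ]
```

View pics/crop0.png

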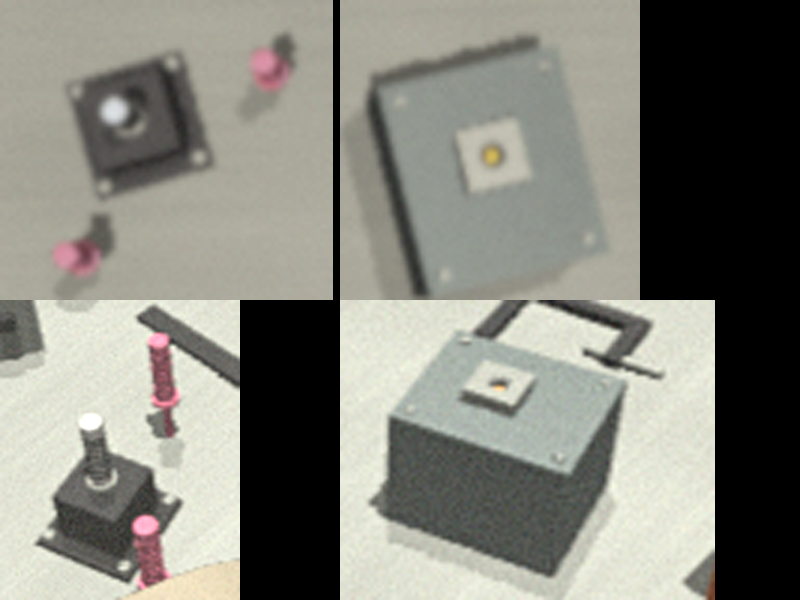

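The crop confirms it. The steel drift stands in the dark block, with its handle top at crop (113,110). The two pink copies stand free, about 10 cm either side of it. The grey box has a steel boss with a brass head showing in the hole at crop (492,155). I go above the drift now, then turn the jaws so they close across the line between the pink ones.

```bash
cat >> h.py <<'E'
def need(p,yaw=None):
    s=read_state();M=R.from_rotvec(s["eef_rot"]).as_matrix()
    print("t",round(float(s["t"]),2),"pos",np.round(s["tool_pos"],4),"F",np.round(s["wrist_force"],1),"w",round(float(s["gripper_width"]),4),"tilt",np.round(M[:,2],3),"yaw y",round(float(np.degrees(np.arctan2(M[1,1],M[0,1]))),2))
    if p is not None: print("shift mm",(M.T@(np.array(p)-s["tool_pos"])*1000).round(1))
E
python3 - <<'E'
from h import *
import pickle;a,b=pickle.load(open("im0.pkl","rb"))
# handle top: bright blob
g=a["pixels"][174:190,174:196].astype(int).sum(2);m=(g>np.percentile(g,95));ys,xs=np.nonzero(m);u,v=xs.mean()+174,ys.mean()+174
print(u,v);p=onz(a,u,v,.134);print(p.round(4));need([p[0],p[1],.256])
E
```

```text
182.0 181.35294117647058
[0.5036 0.2004 0.134 ]
t 0.1 pos [0.1316 0.5338 0.2558] F [-0.2 -0.7  1.1] w 0.0853 tilt [-0.001 -0.001 -1.   ] yaw y 76.15
shift mm [-441.  -234.7   -0. ]
```

```bash
python3 -m creep '[-20,-10,0,0,0,0,-30,-16,0,0,0,0,-32,-17,0,0,0,0,-32,-17,0,0,0,0,-32,-17,0,0,0,0]' 50
python3 -m creep '[-32,-17,0,0,0,0,-32,-17,0,0,0,0,-32,-17,0,0,0,0,-32,-17,0,0,0,0,-32,-17,0,0,0,0]'
python3 -m creep '[-32,-17,0,0,0,0,-32,-17,0,0,0,0,-32,-17,0,0,0,0,-32,-17,0,0,0,0,-26,-14,0,0,0,0]'
python3 -m creep '[-13,-7.7,0,0,0,0,0,0,0,0,0,6.2,0,0,0,0,0,6.2,0,0,0,0,0,6.2,0,0,0,0,0,6.2]'
python3 -m creep '[0,0,0,0,0,6.2,0,0,0,0,0,0,0,0,0,0,0,0,0,0,0,0,0,0,0,0,0,0,0,0]'
python3 - <<'E'
from h import *
w=get_image("wrist");save(w,"w1.png");need([.5036,.2004,.256])
import pickle;pickle.dump(w,open("w1.pkl","wb"));print(np.array(w["pose"]).round(3),read_state()["joint_pos"].round(2))
E
```

```text
t: 0.52
tool_pos: [0.2557, 0.423, 0.2561]
eef_rot: [-0.378, -3.118, 0.001]
wrist_force: [0.7, 0.3, -0.4]
gripper_width: 0.05
finger_force: 0.0
t: 0.93
tool_pos: [0.3909, 0.3019, 0.2561]
eef_rot: [-0.379, -3.118, 0.0]
wrist_force: [0.7, 0.8, -0.7]
gripper_width: 0.0501
finger_force: 0.0
t: 1.35
tool_pos: [0.5214, 0.1849, 0.2559]
eef_rot: [-0.381, -3.118, 0.001]
wrist_force: [-0.3, 0.7, -1.0]
gripper_width: 0.0502
finger_force: 0.0
t: 1.77
tool_pos: [0.5302, 0.1767, 0.256]
eef_rot: [-1.047, -2.961, 0.0]
wrist_force: [1.2, 0.5, -1.2]
gripper_width: 0.0501
finger_force: 0.0
t: 2.18
tool_pos: [0.5305, 0.1765, 0.2563]
eef_rot: [-1.195, -2.905, 0.0]
wrist_force: [0.2, 0.1, -0.5]
gripper_width: 0.0498
finger_force: 0.0
t 2.23 pos [0.5305 0.1765 0.2563] F [-0.9 -0.4  0.1] w 0.0501 tilt [-0.  0. -1.] yaw y 45.25
shift mm [36.  -2.   0.3]
[[ 0.703 -0.677 -0.217  0.476]
 [ 0.711  0.67   0.215  0.231]
 [ 0.    -0.306  0.952  0.374]
 [ 0.     0.     0.     1.   ]] [ 0.11  0.4   1.27  0.    1.47 -0.68]
```

View pics/w1.png

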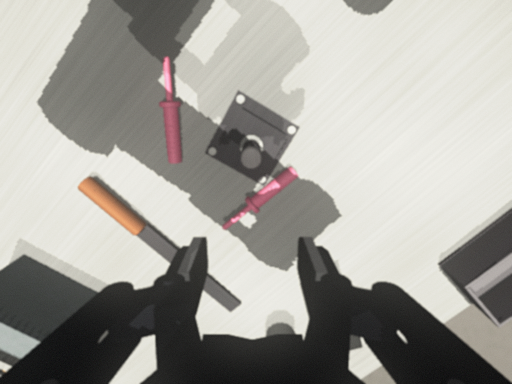

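The wrist view shows the drift's handle end at about (250,158) in its stand. The pink ones are at (172,110) and (262,197), both upright. My rows overshot by 36 mm along tool x, which I will take back.

```bash
python3 - <<'E'
from h import *
import pickle;w=pickle.load(open("w1.pkl","rb"))
print(w["mtx"][0,0],w["k1"]);p=onz(w,250.5,158,.134);print(p,onz(w,251.5,146,.064))
# foot corners screws
for q in [(240.5,99),(291,130),(213,151.5)]: print(onz(w,*q,.004).round(4))
for q,z in [((174,160),.126),((167,60),0),((296,172),.126),((226,227),0)]: print(onz(w,*q,z).round(4))
im=w["pixels"][80:200,190:320,::-1];cv2.imwrite("pics/w1c.png",np.clip(cv2.resize(im,None,fx=5,fy=5,interpolation=2)*1.3,0,255))
E
```

```text
282.62665683398166 -0.033785348046673214
[0.50709245 0.19888507 0.134     ] [0.50748251 0.19950188 0.064     ]
[0.4624 0.2247 0.004 ]
[0.5346 0.2438 0.004 ]
[0.4831 0.1524 0.004 ]
[0.4615 0.1482 0.126 ]
[0.3671 0.1936 0.    ]
[0.5459 0.2179 0.126 ]
[0.5709 0.0847 0.    ][ WARN:0@0.307] global loadsave.cpp:1063 imwrite_ Unsupported depth image for selected encoder is fallbacked to CV_8U.
```

View pics/w1c.png

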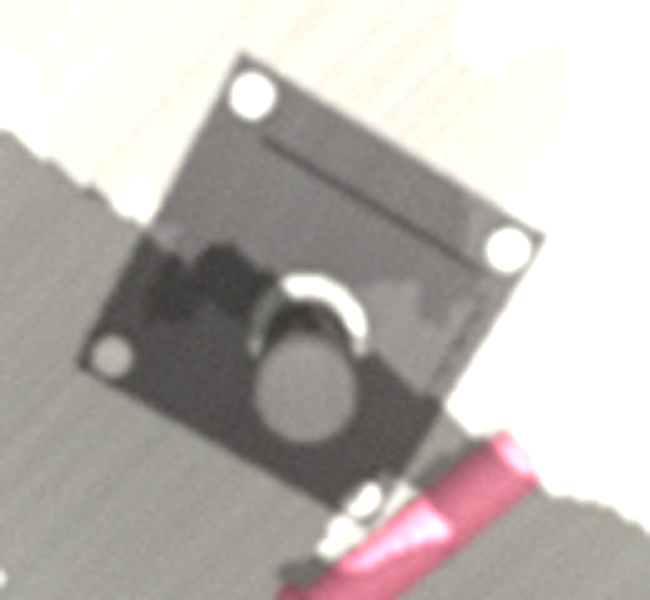

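```bash
python3 - <<'E'
from h import *
import pickle;a,b=pickle.load(open("im0.pkl","rb"));w=pickle.load(open("w1.pkl","rb"))
a2=get_image("top");b2=get_image("side");pickle.dump((a2,b2),open("im1.pkl","wb"))
for n,im in [("top0",a),("top1",a2),("side0",b),("side1",b2),("wrist",w)]:
    h=cv2.cvtColor(im["pixels"],cv2.COLOR_RGB2HSV);m=((h[...,0]>160)&(h[...,0]<177)&(h[...,1]>70)).astype(np.uint8)
    k,l,st,c=cv2.connectedComponentsWithStats(m)
    for i in range(1,k):
        if st[i,4]>15: print(n,st[i],c[i].round(1))
h=cv2.hconcat([cv2.resize(a2["pixels"][150:250,150:250,::-1],(400,400),interpolation=2),cv2.resize(b2["pixels"][190:290,150:250,::-1],(400,400),interpolation=2)])
cv2.imwrite("pics/chk.png",cv2.convertScaleAbs(h,alpha=1.5))
E
```

```text
top0 [216 167   8   9  55] [219.3 171.1]
top0 [168 213  10   7  52] [173.1 216.1]
top1 [201 161  22   7  66] [209.2 164.2]
top1 [199 200  20  20 100] [209.4 208.6]
side0 [210 196  10  27 130] [213.7 208.8]
side0 [204 256  13  25 146] [209. 267.]
side1 [195 221  17  14  55] [201.5 227.5]
side1 [174 235  14  14  65] [180.3 241.5]
side1 [231 245   9  42 213] [235.3 262.6]
wrist [ 159   56   23  107 1133] [171.  118.7]
wrist [223 167  75  62 893] [264.5 194.4]
```

View pics/chk.png

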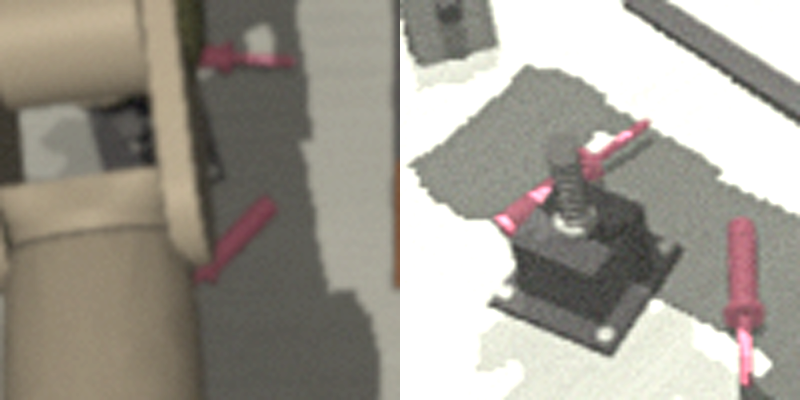

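The pink look-alikes were balancing on their tips and have since toppled by themselves. They now lie flat beside the stand, low and out of the way of a grasp at z = 0.1. I centre over the drift and go down to it.

```bash
python3 -m creep '[16,-0.3,0,0,0,0,16.5,-0.3,0,0,0,0,0,0,20,0,0,0,0,0,20,0,0,0,0,0,15,0,0,0]' 50
python3 - <<'E'
from h import *
w=get_image("wrist");need([.507,.199,.105]);save(w,"w2.png")
cv2.imwrite("pics/w2c.png",cv2.resize(w["pixels"][100:320,120:400,::-1],None,fx=2.5,fy=2.5))
import pickle;pickle.dump(w,open("w2.pkl","wb"))
E
```

```text
t: 2.75
tool_pos: [0.5055, 0.2001, 0.2004]
eef_rot: [-1.196, -2.904, 0.0]
wrist_force: [0.6, -1.2, -0.9]
gripper_width: 0.05
finger_force: 0.0
t 2.8 pos [0.5047 0.1997 0.1977] F [-0.6 -0.8 -2.5] w 0.0501 tilt [-0.006 -0.001 -1.   ] yaw y 45.22
shift mm [-2.5  1.5 92.7]
```

View pics/w2c.png

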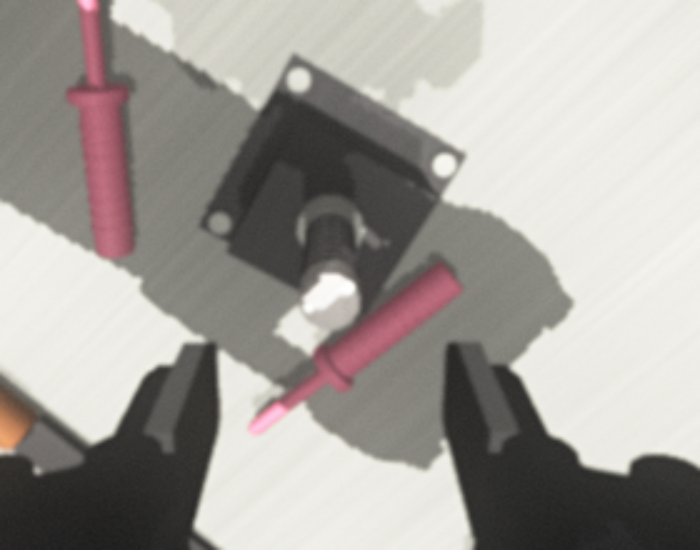

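The handle end is at crop (331,301) and sits midway between the jaws. Both pink pins lie flat.

```bash
python3 - <<'E'
from h import *
import pickle;w=pickle.load(open("w2.pkl","rb"))
p=onz(w,252.4,220.4,.134);q=onz(w,252,190.4,.064);print(p,q);need([p[0],p[1],.105])
print(R.from_rotvec(read_state()["eef_rot"]).as_matrix().round(4))
E
```

```text
[0.50729346 0.19973324 0.134     ] [0.5066509  0.19990058 0.064     ]
t 2.8 pos [0.5047 0.1997 0.1977] F [-0.6 -0.8 -2.5] w 0.0501 tilt [-0.006 -0.001 -1.   ] yaw y 45.22
shift mm [-2.2  2.3 92.7]
[[-7.098e-01  7.043e-01 -5.600e-03]
 [ 7.044e-01  7.099e-01 -7.000e-04]
 [ 3.500e-03 -4.400e-03 -1.000e+00]]
```

```bash
python3 -m creep '[0,0.8,20,0,0,0,0,0,25,0,0,0,0,0,25,0,0,0,0,0,15,0,0,0,0,0,0,0,0,0]' 50
python3 -m creep '[0,0,0,0,0,0,0,0,0,0,0,0,0,0,0,0,0,0,0,0,0,0,0,0,0,0,0,0,0,0]' 
python3 -c "
from h import *
need([.507,.1997,.105])"
```

```text
t: 3.22
tool_pos: [0.5058, 0.2, 0.1142]
eef_rot: [-1.196, -2.9, 0.004]
wrist_force: [-1.0, 0.2, -0.5]
gripper_width: 0.0499
finger_force: 0.0
t: 3.63
tool_pos: [0.508, 0.1995, 0.1171]
eef_rot: [1.198, 2.903, 0.001]
wrist_force: [-0.3, 0.6, 0.5]
gripper_width: 0.0502
finger_force: 0.0
t 3.63 pos [0.508  0.1995 0.1171] F [-0.3  0.6  0.5] w 0.0502 tilt [ 0.001  0.    -1.   ] yaw y 45.15
shift mm [ 0.8 -0.6 12.1]
```

Down 12 mm, close, then lift.

```bash
python3 -m creep '[0,0,6,0,0,0,0,0,6,0,0,0,0,0,0,0,0,0,0,0,0,0,0,0,0,0,0,0,0,0]' 
python3 -m creep '[0,0,0,0,0,0,0,0,0,0,0,0,0,0,0,0,0,0,0,0,0,0,0,0,0,0,0,0,0,0]' 8 60
python3 -m creep '[0,0,0,0,0,0,0,0,0,0,0,0,0,0,0,0,0,0,0,0,0,0,0,0,0,0,0,0,0,0]' 
python3 -m creep '[0,0,-3,0,0,0,0,0,-6,0,0,0,0,0,-8,0,0,0,0,0,-8,0,0,0,0,0,0,0,0,0]'
python3 -c "
from h import *
need(None);print(read_state()['finger_force'],read_state()['moment'])"
```

```text
t: 4.05
tool_pos: [0.5078, 0.1994, 0.1042]
eef_rot: [-1.198, -2.904, 0.0]
wrist_force: [0.4, 0.1, -0.1]
gripper_width: 0.0502
finger_force: 0.0
t: 4.47
tool_pos: [0.5078, 0.1994, 0.1045]
eef_rot: [1.198, 2.904, 0.0]
wrist_force: [-0.3, 1.0, 2.1]
gripper_width: 0.0167
finger_force: 58.4
t: 4.88
tool_pos: [0.5078, 0.1994, 0.1045]
eef_rot: [1.198, 2.904, 0.0]
wrist_force: [-1.4, -0.2, 4.9]
gripper_width: 0.0164
finger_force: 58.7
t: 5.3
tool_pos: [0.5085, 0.1996, 0.1312]
eef_rot: [1.197, 2.902, 0.002]
wrist_force: [0.9, -0.4, -1.5]
gripper_width: 0.0168
finger_force: 58.4
t 5.3 pos [0.5085 0.1996 0.1312] F [ 0.9 -0.4 -1.5] w 0.0168 tilt [ 0.003  0.    -1.   ] yaw y 45.15
58.42969536781311 [-0.05908786  0.04460077  0.01932053]
```

Gripped: the seated TCP was (0.5078, 0.1994, 0.1045), so the tip is 96.5 mm below the TCP. Now I find the hole by the brass colour in the top picture, lift, and go near it.

```bash
python3 -m creep '[0,0,-20,0,0,0,0,0,-30,0,0,0,0,0,-30,0,0,0,0,0,-30,0,0,0,0,0,-20,0,0,0]'
python3 - <<'E'
from h import *
import pickle;a,b=pickle.load(open("im0.pkl","rb"))
for n,im,x0,y0,x1,y1 in [("top",a,310,175,345,205),("side",b,285,140,320,165)]:
    h=cv2.cvtColor(im["pixels"],cv2.COLOR_RGB2HSV)[y0:y1,x0:x1];m=(h[...,1]>90)&(h[...,0]<40)&(h[...,0]>10);ys,xs=np.nonzero(m)
    u,v=xs.mean()+x0,ys.mean()+y0;print(n,len(xs),u,v,[onz(im,u,v,z).round(4) for z in (.092,.122)])
p=onz(a,327.8,187.3,.122);print(p)
need([p[0],p[1],.26])
E
```

```text
t: 5.72
tool_pos: [0.508, 0.1995, 0.2624]
eef_rot: [1.197, 2.901, 0.003]
wrist_force: [0.7, 0.9, -2.3]
gripper_width: 0.0169
finger_force: 58.6
top 10 326.0 186.8 [array([ 0.4797, -0.2162,  0.092 ]), array([ 0.4777, -0.2119,  0.122 ])]
side 2 302.5 153.0 [array([ 0.4944, -0.2435,  0.092 ]), array([ 0.4736, -0.2101,  0.122 ])]
[ 0.47606973 -0.21708048  0.122     ]
t 5.72 pos [0.508  0.1995 0.2624] F [ 0.7  0.9 -2.3] w 0.0169 tilt [ 0.003  0.001 -1.   ] yaw y 45.15
shift mm [-271.2 -317.9    2.1]
```

```bash
python3 -m creep '[-12,-14,0,0,0,0,-19,-22.3,0,0,0,0,-19,-22.3,0,0,0,0,-19,-22.3,0,0,0,0,-19,-22.3,0,0,0,0]'
python3 -m creep '[-19,-22.3,0,0,0,0,-19,-22.3,0,0,0,0,-19,-22.3,0,0,0,0,-19,-22.3,0,0,0,0,-19,-22.3,0,0,0,0]'
python3 -m creep '[-19,-22.3,0,0,0,0,-19,-22.3,0,0,0,0,-19,-22.3,0,0,0,0,-19,-22.3,0,0,0,0,-9,-11,0,0,0,0]'
python3 -m creep '[0,0,0,0,0,0,0,0,0,0,0,0,0,0,0,0,0,0,0,0,0,0,0,0,0,0,0,0,0,0]'
python3 - <<'E'
from h import *
w=get_image("wrist");need([.4765,-.2135,.26]);save(w,"w3.png")
cv2.imwrite("pics/w3c.png",cv2.resize(w["pixels"][130:330,150:370,::-1],None,fx=3,fy=3,interpolation=2))
import pickle;pickle.dump(w,open("w3.pkl","wb"))
E
```

```text
t: 6.13
tool_pos: [0.4969, 0.063, 0.2594]
eef_rot: [1.198, 2.904, 0.0]
wrist_force: [0.4, -0.4, -1.0]
gripper_width: 0.0163
finger_force: 58.8
t: 6.55
tool_pos: [0.4856, -0.0832, 0.2595]
eef_rot: [1.198, 2.904, 0.0]
wrist_force: [0.9, 0.3, -2.5]
gripper_width: 0.0166
finger_force: 58.8
t: 6.97
tool_pos: [0.4752, -0.2157, 0.2592]
eef_rot: [1.202, 2.902, -0.001]
wrist_force: [0.4, 0.6, -2.0]
gripper_width: 0.017
finger_force: 58.9
t: 7.38
tool_pos: [0.4758, -0.2118, 0.2595]
eef_rot: [1.196, 2.905, 0.0]
wrist_force: [0.1, -0.4, -2.5]
gripper_width: 0.0165
finger_force: 58.9
t 7.43 pos [ 0.4758 -0.2119  0.2595] F [-0.1 -0.  -1.8] w 0.0166 tilt [ 0. -0. -1.] yaw y 45.22
shift mm [-1.6 -0.6 -0.5]
```

View pics/w3c.png

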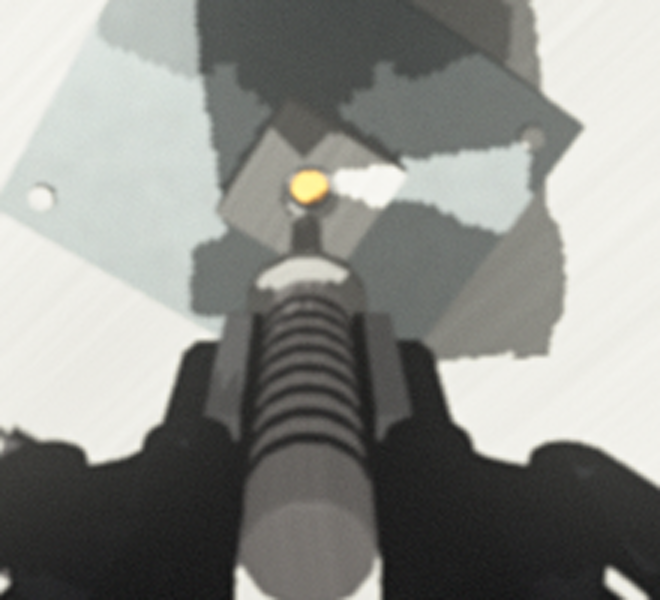

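The wrist crop shows the hole ring centred at about crop (309,190), with the brass head inside it. The drift is held straight, with its tip at about crop (306,214).

```bash
python3 - <<'E'
from h import *
import pickle;w=pickle.load(open("w3.pkl","rb"))
p=onz(w,253,193.3,.122);print("hole",p,"tip",onz(w,252.2,201.7,.163))
# boss corners: left, top, right in crop
for q in [(216,208),(290,100),(407,168)]: print(onz(w,150+q[0]/3,130+q[1]/3,.122).round(4))
need([p[0],p[1],.2595])
E
```

```text
hole [ 0.48000684 -0.2135366   0.122     ] tip [ 0.47517137 -0.20984433  0.163     ]
[ 0.4635 -0.2388  0.122 ]
[ 0.4554 -0.1974  0.122 ]
[ 0.4965 -0.1867  0.122 ]
t 7.43 pos [ 0.4758 -0.2119  0.2595] F [-0.1 -0.  -1.8] w 0.0166 tilt [ 0. -0. -1.] yaw y 45.22
shift mm [-4.1  1.8  0. ]
```

```bash
python3 -m creep '[-4.6,1.5,0,0,0,0,0,0,15,0,0,0,0,0,15,0,0,0,0,0,5,0,0,0,0,0,0,0,0,0]' - 25
python3 -m creep '[0,0,0,0,0,0,0,0,0,0,0,0,0,0,1,0,0,0,0,0,1,0,0,0,0,0,1,0,0,0]'
python3 -c "
from h import *
need([.4803,-.2145,.2185])"
```

```text
t: 7.85
tool_pos: [0.4798, -0.2147, 0.2233]
eef_rot: [-1.197, -2.902, -0.001]
wrist_force: [0.4, 0.9, -1.9]
gripper_width: 0.0165
finger_force: 58.9
t: 8.27
tool_pos: [0.4801, -0.2151, 0.2216]
eef_rot: [1.198, 2.903, -0.0]
wrist_force: [-0.4, -0.3, -1.9]
gripper_width: 0.0169
finger_force: 58.9
t 8.27 pos [ 0.4801 -0.2151  0.2216] F [-0.4 -0.3 -1.9] w 0.0169 tilt [ 0.001 -0.    -1.   ] yaw y 45.15
shift mm [0.2 0.6 3.1]
```

```bash
python3 -m creep '[0,0,0.8,0,0,0,0,0,0.8,0,0,0,0,0,0.8,0,0,0,0,0,0.8,0,0,0,0,0,0,0,0,0]' 8 30
python3 -m creep '[0,0,0.6,0,0,0,0,0,0.6,0,0,0,0,0,0.6,0,0,0,0,0,0,0,0,0,0,0,0,0,0,0]'
```

```text
t: 8.68
tool_pos: [0.4799, -0.215, 0.2179]
eef_rot: [-1.198, -2.904, -0.0]
wrist_force: [0.5, -0.5, -3.4]
gripper_width: 0.0168
finger_force: 58.9
t: 9.1
tool_pos: [0.48, -0.215, 0.2163]
eef_rot: [-1.199, -2.904, -0.0]
wrist_force: [-0.8, 0.7, -2.2]
gripper_width: 0.0171
finger_force: 58.9
```

```bash
python3 - <<'E'
from h import *
w=get_image("wrist");need(None);cv2.imwrite("pics/w4c.png",cv2.resize(w["pixels"][150:270,170:330,::-1],None,fx=4,fy=4,interpolation=2))
E
```

```text
t 9.15 pos [ 0.48   -0.215   0.2163] F [ 0.6  0.4 -2.2] w 0.0164 tilt [-0. -0. -1.] yaw y 45.14
```

View pics/w4c.png

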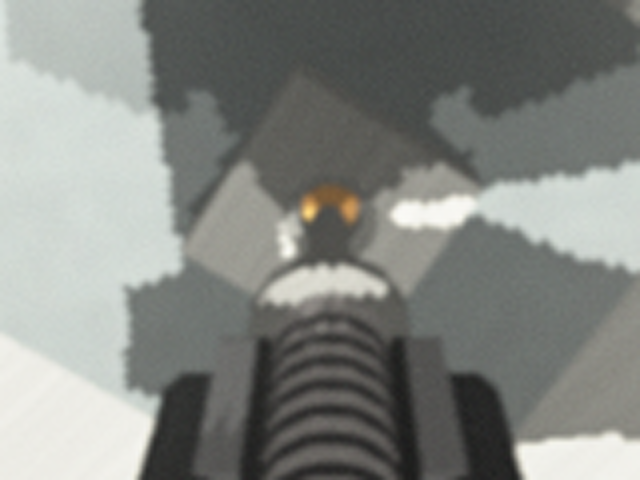

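The pin is entering the hole centred: pin at crop x = 330, ring centre at 332. I feel down in small steps.

```bash
python3 -m creep '[0,0,0.8,0,0,0,0,0,0.8,0,0,0,0,0,0.8,0,0,0,0,0,0.8,0,0,0,0,0,0,0,0,0]'|grep -E "pos|wrist"
python3 -m creep '[0,0,0.8,0,0,0,0,0,0.8,0,0,0,0,0,0.8,0,0,0,0,0,0.8,0,0,0,0,0,0,0,0,0]'|grep -E "pos|wrist"
```

```text
tool_pos: [0.4799, -0.215, 0.2129]
wrist_force: [0.4, 0.2, -3.2]
tool_pos: [0.4801, -0.2151, 0.2103]
wrist_force: [-1.1, 1.1, 1.1]
```

```bash
python3 -m creep '[0,0,0.5,0,0,0,0,0,0.5,0,0,0,0,0,0,0,0,0,0,0,0,0,0,0,0,0,0,0,0,0]'|grep -E "pos|wrist"
python3 -m creep '[0,0,0.5,0,0,0,0,0,0.5,0,0,0,0,0,0,0,0,0,0,0,0,0,0,0,0,0,0,0,0,0]'|grep -E "pos|wrist"
```

```text
tool_pos: [0.4801, -0.2152, 0.2094]
wrist_force: [-0.9, -0.0, 5.2]
tool_pos: [0.4801, -0.2151, 0.2085]
wrist_force: [-1.5, 1.3, 6.5]
```

```bash
python3 -m creep '[0,0,0.5,0,0,0,0,0,0.5,0,0,0,0,0,0,0,0,0,0,0,0,0,0,0,0,0,0,0,0,0]'|grep -E "pos|wrist"
python3 -m creep '[0,0,0.5,0,0,0,0,0,0.5,0,0,0,0,0,0,0,0,0,0,0,0,0,0,0,0,0,0,0,0,0]'|grep -E "pos|wrist"
python3 - <<'E'
from h import *
import pickle;a=pickle.load(open("im0.pkl","rb"))[0];b=get_image("top")
save(b,"top2.png")
d=cv2.absdiff(a["pixels"],b["pixels"]).sum(2)[140:175,290:360];print((d>60).sum());need(None)
E
```

```text
tool_pos: [0.4802, -0.2152, 0.2076]
wrist_force: [-0.4, 1.1, 6.6]
tool_pos: [0.4802, -0.2152, 0.2067]
wrist_force: [-1.0, -0.4, 6.6]
917
t 11.7 pos [ 0.4802 -0.2152  0.2067] F [-1.2  0.3  7.2] w 0.0165 tilt [ 0.001 -0.001 -1.   ] yaw y 45.15
```

```bash
cat > cmp.py <<'E'
from h import *
import pickle,os,sys
n={k:get_image(k) for k in("top","side","wrist")}
if os.path.exists("ref.pkl"):
    r=pickle.load(open("ref.pkl","rb"))
    for k in n:
        d=cv2.absdiff(r[k]["pixels"],n[k]["pixels"]).max(2);m=cv2.medianBlur((d>40).astype(np.uint8),3);x,y,w,h=cv2.boundingRect(m);print(k,m.sum(),(x,y,w,h))
pickle.dump(n,open("ref.pkl","wb"));need(None)
E
python3 cmp.py
python3 -m creep '[0,0,0.5,0,0,0,0,0,0.5,0,0,0,0,0,0,0,0,0,0,0,0,0,0,0,0,0,0,0,0,0]'|grep -E "pos|wrist"
python3 cmp.py
python3 -m creep '[0,0,0.5,0,0,0,0,0,0.5,0,0,0,0,0,0,0,0,0,0,0,0,0,0,0,0,0,0,0,0,0]'|grep -E "pos|wrist"
python3 cmp.py
```

```text
t 11.85 pos [ 0.4802 -0.2152  0.2067] F [-0.1  0.8  7.6] w 0.0165 tilt [ 0.001 -0.001 -1.   ] yaw y 45.15
tool_pos: [0.4802, -0.2152, 0.2058]
wrist_force: [-1.3, 1.0, 8.8]
top 0 (0, 0, 0, 0)
side 0 (0, 0, 0, 0)
wrist 281 (0, 15, 509, 327)
t 12.42 pos [ 0.4802 -0.2152  0.2058] F [-1.5  0.5  8.1] w 0.0169 tilt [ 0.001 -0.001 -1.   ] yaw y 45.15
tool_pos: [0.4802, -0.2152, 0.2045]
wrist_force: [-1.2, 1.6, 4.5]
top 13 (299, 162, 5, 4)
side 132 (263, 141, 22, 43)
wrist 1982 (0, 0, 511, 361)
t 12.98 pos [ 0.4801 -0.2152  0.2045] F [-1.6 -0.2  5.4] w 0.0169 tilt [ 0.001 -0.001 -1.   ] yaw y 45.15
```

The force peaked at about 10 N and then fell, and both views change at the box's front, so the catch has let go. I hold while the drawer slides.

```bash
for i in 1 2 3; do python3 -m creep '[0,0,0,0,0,0,0,0,0,0,0,0,0,0,0,0,0,0,0,0,0,0,0,0,0,0,0,0,0,0]'|grep -E "wrist"; python3 cmp.py; done; python3 - <<'E'
from h import *
import pickle
r=pickle.load(open("ref.pkl","rb"));t=r["top"]["pixels"];s=r["side"]["pixels"]
f=lambda p:cv2.resize(p,(400,400),interpolation=2)
cv2.imwrite("pics/dr.png",cv2.convertScaleAbs(cv2.hconcat([f(t[130:230,280:380,::-1]),f(s[110:210,240:340,::-1])]),alpha=1.5))
E
```

```text
wrist_force: [-1.2, 1.8, 5.4]
top 37 (295, 154, 20, 14)
side 229 (257, 140, 28, 43)
wrist 2308 (308, 187, 82, 99)
t 13.55 pos [ 0.4801 -0.2152  0.2045] F [-1.2  0.4  5.6] w 0.017 tilt [ 0.001 -0.001 -1.   ] yaw y 45.15
wrist_force: [-0.9, -0.1, 5.5]
top 0 (0, 0, 0, 0)
side 0 (0, 0, 0, 0)
wrist 0 (0, 0, 0, 0)
t 14.12 pos [ 0.4801 -0.2151  0.2045] F [-1.6 -0.5  6.3] w 0.0166 tilt [ 0.001 -0.001 -1.   ] yaw y 45.15
wrist_force: [-1.2, 0.4, 6.1]
top 0 (0, 0, 0, 0)
side 0 (0, 0, 0, 0)
wrist 0 (0, 0, 0, 0)
t 14.68 pos [ 0.4801 -0.2152  0.2045] F [-1.   1.2  6. ] w 0.0168 tilt [ 0.001 -0.001 -1.   ] yaw y 45.15
```

View pics/dr.png

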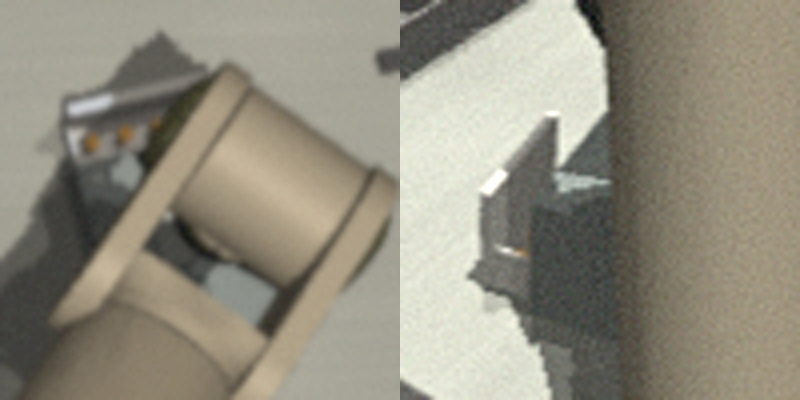

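The drawer is out: about 15 px in the top view, roughly 44 mm, and at rest. I withdraw and carry the drift back above the stand.

```bash
python3 -m creep '[0,0,-4,0,0,0,0,0,-8,0,0,0,0,0,-12,0,0,0,0,0,-15,0,0,0,0,0,-15,0,0,0]'|grep -E "pos|wrist"
python3 -m creep '[0,0,-4,0,0,0,0,0,0,0,0,0,0,0,0,0,0,0,0,0,0,0,0,0,0,0,0,0,0,0]'|grep -E "pos|wrist"
python3 -c "
from h import *
need([.5078,.1994,.2625]);need([.5078,.1994,.1045])"
```

```text
tool_pos: [0.4797, -0.2148, 0.2584]
wrist_force: [0.5, 0.2, -2.2]
tool_pos: [0.4797, -0.2149, 0.261]
wrist_force: [-0.9, 1.0, -1.4]
t 15.52 pos [ 0.4797 -0.2149  0.261 ] F [-0.9  1.  -1.4] w 0.0164 tilt [-0.001  0.001 -1.   ] yaw y 45.14
shift mm [272.3 313.5  -1.1]
t 15.52 pos [ 0.4797 -0.2149  0.261 ] F [-0.9  1.  -1.4] w 0.0164 tilt [-0.001  0.001 -1.   ] yaw y 45.14
shift mm [272.  313.5 156.9]
```

```bash
python3 -m creep '[12,14,0,0,0,0,19,22,0,0,0,0,19,22,0,0,0,0,19,22,0,0,0,0,19,22,0,0,0,0]'|grep -E "pos|wrist"
python3 -m creep '[19,22,0,0,0,0,19,22,0,0,0,0,19,22,0,0,0,0,19,22,0,0,0,0,19,22,0,0,0,0]'|grep -E "pos|wrist"
python3 -m creep '[19,22,0,0,0,0,19,22,0,0,0,0,19,22,0,0,0,0,19,22,0,0,0,0,13,13.5,0,0,0,0]'|grep -E "pos|wrist"
python3 -m creep '[0,0,0,0,0,0,0,0,20,0,0,0,0,0,30,0,0,0,0,0,20,0,0,0,0,0,10,0,0,0]'|grep -E "pos|wrist"
python3 -m creep '[0,0,0,0,0,0,0,0,0,0,0,0,0,0,0,0,0,0,0,0,0,0,0,0,0,0,0,0,0,0]'|grep -E "pos|wrist"
python3 -c "
from h import *
need([.5078,.1994,.1045])"
```

```text
tool_pos: [0.4893, -0.0793, 0.2614]
wrist_force: [1.1, 1.5, -2.4]
tool_pos: [0.4995, 0.0658, 0.2614]
wrist_force: [1.1, -0.3, -3.8]
tool_pos: [0.508, 0.2014, 0.2612]
wrist_force: [0.0, -0.1, -2.5]
tool_pos: [0.507, 0.1982, 0.1788]
wrist_force: [-0.2, -0.3, -1.9]
tool_pos: [0.5086, 0.199, 0.1828]
wrist_force: [-0.4, 0.7, -1.4]
t 17.6 pos [0.5086 0.199  0.1828] F [-0.4  0.7 -1.4] w 0.0165 tilt [ 0.002  0.    -1.   ] yaw y 45.14
shift mm [ 0.9 -0.4 78.3]
```

```bash
python3 -m creep '[0.5,-0.3,10,0,0,0,0,0,10,0,0,0,0,0,4,0,0,0,0,0,0,0,0,0,0,0,0,0,0,0]'|grep -E "pos|wrist"
python3 -m creep '[0,0,1,0,0,0,0,0,2,0,0,0,0,0,2,0,0,0,0,0,2,0,0,0,0,0,0,0,0,0]'|grep -E "pos|wrist"
python3 -m creep '[0,0,1,0,0,0,0,0,1.5,0,0,0,0,0,1.5,0,0,0,0,0,1,0,0,0,0,0,0,0,0,0]'|grep -E "pos|wrist"
python3 -c "
from h import *
need([.5078,.1994,.1045])"
```

```text
tool_pos: [0.5077, 0.1992, 0.1579]
wrist_force: [0.8, 0.6, -1.9]
tool_pos: [0.5075, 0.1992, 0.1505]
wrist_force: [0.2, -0.4, -1.9]
tool_pos: [0.5076, 0.1992, 0.1456]
wrist_force: [0.5, -0.1, -1.8]
t 18.85 pos [0.5076 0.1992 0.1456] F [ 0.5 -0.1 -1.8] w 0.0167 tilt [-0. -0. -1.] yaw y 45.15
shift mm [ 0.   0.3 41.1]
```

The pin is 9 mm inside the stand hole with no force. I carry on down.

```bash
python3 -m creep '[0,0,5,0,0,0,0,0,8,0,0,0,0,0,8,0,0,0,0,0,5,0,0,0,0,0,0,0,0,0]'|grep -E "pos|wrist"
python3 -m creep '[0,0,4,0,0,0,0,0,4,0,0,0,0,0,2,0,0,0,0,0,1,0,0,0,0,0,0,0,0,0]'|grep -E "pos|wrist"
python3 -m creep '[0,0,1,0,0,0,0,0,1,0,0,0,0,0,0.5,0,0,0,0,0,0,0,0,0,0,0,0,0,0,0]'|grep -E "pos|wrist"
python3 -c "
from h import *
need([.5078,.1994,.1045])"
```

```text
tool_pos: [0.507, 0.1991, 0.1183]
wrist_force: [0.4, -0.0, -2.0]
tool_pos: [0.5076, 0.1992, 0.1088]
wrist_force: [-0.4, 0.4, -1.5]
tool_pos: [0.5077, 0.1992, 0.1065]
wrist_force: [0.0, 0.0, -2.0]
t 20.1 pos [0.5077 0.1992 0.1065] F [ 0.  0. -2.] w 0.0166 tilt [ 0.  0. -1.] yaw y 45.14
shift mm [0.1 0.2 2. ]
```

```bash
python3 -m creep '[0,0,0.7,0,0,0,0,0,0.7,0,0,0,0,0,0,0,0,0,0,0,0,0,0,0,0,0,0,0,0,0]'|grep -E "pos|wrist"
python3 -m creep '[0,0,0.4,0,0,0,0,0,0.4,0,0,0,0,0,0,0,0,0,0,0,0,0,0,0,0,0,0,0,0,0]'|grep -E "pos|wrist"
```

```text
tool_pos: [0.5077, 0.1992, 0.105]
wrist_force: [0.4, 0.5, -3.0]
tool_pos: [0.5078, 0.1992, 0.1045]
wrist_force: [-1.1, -0.0, 3.8]
```

Seated: contact came at the original height, so nothing slipped in the jaws. I release and go straight up.

```bash
python3 -m creep '[0,0,0,0,0,0,0,0,0,0,0,0,0,0,0,0,0,0,0,0,0,0,0,0,0,0,0,0,0,0]' 50|grep -E "pos|wrist|width"
python3 -m creep '[0,0,0,0,0,0,0,0,0,0,0,0,0,0,-4,0,0,0,0,0,-10,0,0,0,0,0,-15,0,0,0]'|grep -E "pos|wrist|width"
python3 -m creep '[0,0,-25,0,0,0,0,0,-30,0,0,0,0,0,-30,0,0,0,0,0,-30,0,0,0,0,0,0,0,0,0]'|grep -E "pos|wrist|width"
python3 -m creep '[-30,0,0,0,0,0,-30,0,0,0,0,0,-4,0,0,0,0,0,0,0,0,0,0,0,0,0,0,0,0,0]'|grep -E "pos|wrist|width"
python3 - <<'E'
from h import *
w=get_image("wrist");b=get_image("side");a0,b0=__import__("pickle").load(open("im1.pkl","rb"))
save(w,"wend.png")
# drift region in side view before/after (unlifted vs seated)
d=cv2.absdiff(b0["pixels"],b["pixels"]).max(2)[215:255,180:205];print((d>50).sum(),d.size)
# project: expected handle top / collar pixel of a seated drift
def proj(im,p):
    P=np.array(im["pose"]);c=P[:3,:3].T@(np.array(p)-P[:3,3]);x,y=c[0]/-c[2],-c[1]/-c[2];k=1+im["k1"]*(x*x+y*y);K=im["mtx"];return K[0,0]*x*k+K[0,2],K[1,1]*y*k+K[1,2]
print("wrist",proj(w,[.5075,.1995,.134]),proj(w,[.5075,.1995,.064]),"side",proj(b,[.5075,.1995,.134]))
u,v=map(int,proj(w,[.5075,.1995,.134]));cv2.imwrite("pics/fin.png",cv2.hconcat([cv2.resize(w["pixels"][max(0,v-80):v+80,u-80:u+80,::-1],(400,400)),cv2.resize(b["pixels"][190:290,150:250,::-1],(400,400))]))
g=cv2.cvtColor(w["pixels"],cv2.COLOR_RGB2GRAY);c=cv2.HoughCircles(g,cv2.HOUGH_GRADIENT,1,10,param1=80,param2=12,minRadius=8,maxRadius=22);print([x for x in c[0] if abs(x[0]-u)<25 and abs(x[1]-v)<45][:5]); need(None)
E
```

```text
tool_pos: [0.5077, 0.1992, 0.1042]
wrist_force: [-0.1, 0.0, -0.3]
gripper_width: 0.0499
tool_pos: [0.5073, 0.1991, 0.1334]
wrist_force: [0.0, 0.3, -0.3]
gripper_width: 0.05
tool_pos: [0.5092, 0.1996, 0.2551]
wrist_force: [0.3, -0.2, -0.1]
gripper_width: 0.0501
tool_pos: [0.5527, 0.1542, 0.2483]
wrist_force: [-0.7, -0.2, 0.3]
gripper_width: 0.0502
136 1000
wrist (np.float64(251.39936722042958), np.float64(120.72997253572386)) (np.float64(251.56351751112425), np.float64(116.7571504191414)) side (np.float64(188.87602809811358), np.float64(225.34000727331966))
[array([252.5, 117.5,  12.7], dtype=float32), array([275.5, 133.5,   9.6], dtype=float32), array([260.5, 130.5,   8.4], dtype=float32)]
t 22.7 pos [0.5524 0.1548 0.2484] F [-0.2  0.3  1. ] w 0.0501 tilt [-0.  0. -1.] yaw y 45.19
```

```bash
python3 - <<'E'
from h import *
import pickle
a0,b0=pickle.load(open("im1.pkl","rb"));r=pickle.load(open("ref.pkl","rb"));b=get_image("side")
for n,src,(x,y,w,h) in [("drift",b0,(183,218,22,36)),("drawer",r["side"],(257,135,28,50))]:
    m=cv2.matchTemplate(b["pixels"][y-10:y+h+10,x-10:x+w+10],src["pixels"][y:y+h,x:x+w],cv2.TM_CCOEFF_NORMED);_,v,_,l=cv2.minMaxLoc(m);print(n,v,l[0]-10,l[1]-10)
E
```

```text
drift 0.47621747851371765 10 9
drawer 0.3012141287326813 -6 10
```

```bash
python3 -m creep '[15,0,-8,0,0,0,15.7,0,0,0,0,0,0,0,0,0,0,0,0,0,0,0,0,0,0,0,0,0,0,0]'|grep -E "pos"
python3 - <<'E'
from h import *
import pickle
a0,b0=pickle.load(open("im1.pkl","rb"));w0=pickle.load(open("w1.pkl","rb"));r=pickle.load(open("ref.pkl","rb"));b=get_image("side");w=get_image("wrist");need(None)
for n,A,B,(x,y,ww,h) in [("drift side",b0,b,(183,218,22,36)),("drift wrist",w0,w,(235,130,32,42)),("stand wrist",w0,w,(205,90,90,50)),("box side",b0,b,(250,120,90,90))]:
    p=A["pixels"][y:y+h,x:x+ww];m=cv2.matchTemplate(B["pixels"][y-10:y+h+10,x-10:x+ww+10],p,cv2.TM_CCOEFF_NORMED);_,v,_,l=cv2.minMaxLoc(m)
    print(n,v,l[0]-10,l[1]-10)
save(w,"wl.png");save(b,"sl.png")
E
```

```text
tool_pos: [0.531, 0.1762, 0.2564]
t 23.27 pos [0.5313 0.1757 0.2561] F [-0.9  0.1  0.3] w 0.0499 tilt [-0. -0. -1.] yaw y 45.15
drift side 0.9755451083183289 0 0
drift wrist 0.9741568565368652 1 -1
stand wrist 0.9935124516487122 0 -1
box side 0.9452781677246094 -1 -1
```

The drift looks the same as when it was first seated. One last numeric check of the drawer.

```bash
python3 - <<'E'
from h import *
import pickle
a0,b0=pickle.load(open("im1.pkl","rb"));r=pickle.load(open("ref.pkl","rb"))["top"];a=get_image("top");b=get_image("side")
for n,p,q in [("side vs latched",b0,b),("top vs latched",a0,a)]:
    d=(cv2.absdiff(p["pixels"],q["pixels"]).max(2)>35).astype(np.uint8);d=cv2.medianBlur(d,3)
    s=d[100:220,240:345] if n[0]=="s" else d[130:230,280:370]
    print(n,s.sum(),cv2.boundingRect(s))
need(None)
E
```

```text
side vs latched 398 (17, 44, 88, 41)
top vs latched 97 (15, 22, 37, 16)
t 23.37 pos [0.5314 0.1755 0.256 ] F [ 0.  -0.4  0.5] w 0.0498 tilt [-0. -0. -1.] yaw y 45.12
```

```bash
python3 -c "
from station import *
print(finish_job())"
```

```text
the job is handed in; nothing more can be done
None
```

The job is handed in: the catch let go at about 10 N, the drawer is out about 44 mm as measured in the pictures, and the drift is seated back in its stand and released; I was not shown the judge's verdict.

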